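Fit a brittle sleeve on the gauge pin it matches

TASK

Find out which one of the three slanting gauge pins the orange sleeve fits, and leave it there, flange down and fully home with the flange flat on the sloping deck, let go; on the two wrong pins it goes part of the way and then stops short on a shoulder, so try by feel and take it off again. The sleeve is brittle: grip it as softly as you can, never force or drop it (all forces on it together, squeeze of both fingers plus push, must stay under 90 N), and leave the mini press, glue bottle and tape roll where they are.

Things in the scene. Friction and masses are not known exactly. Their poses are not given: they have to be found in the camera images.
- sleeve: Loose brittle orange plastic sleeve, 60 g or so: outside diameter 33 mm, straight through-bore 22 mm, height 60 mm, with a flange 44 mm wide and 5 mm thick at its foot. Starts upright on the table, flange down. Origin: centre of the flange's underside; z along the bore, away from the flange. Grip the 33 mm body above the flange.
- deck: Sloping aluminium deck, 105 mm (x, up the slope) by 250 mm (y), 10 mm thick, on the blue base of the fixed gauge rack. Origin: centre of its upper face, 48 mm above the table. z: outward normal, the direction of all three pins, leaning 25 degrees from vertical, roughly to the right as seen from the robot (-y).
- foot1 (a point): On the deck face on the axis of gauge pin 1 (deck y = +80 mm); axes as the deck. All three dark steel pins rise 66 mm along z, 18.5 mm thick, the last 16 mm tapering to a 9 mm tip. One is plain; the others have a 26 mm shoulder over their lowest 14 or 24 mm, which stops the sleeve that far off the deck. Which is which changes.
- foot2 (a point): The same for gauge pin 2, in the middle (deck y = 0).
- foot3 (a point): The same for gauge pin 3 (deck y = -80 mm).
- mini_press: Bystander, loose: small hand heat press, 85 x 55 x 51 mm, steel sole, white body, green top; origin at the centre of its underside.
- glue: Bystander, loose: glue bottle 48 mm in diameter, 110 mm tall, red cap; origin at the centre of its underside.
- tape: Bystander, loose: roll core of pale tape lying flat, 90 mm across, 24 mm high; origin at the centre of its underside.
Mind the look-alikes: they are no part of the job. There is more than one size of the sleeve; the one meant has the size given above.

How it is judged:
By the outcome, as a careful person would: the job done as asked, in the order asked, and still so for the second after the job is handed in, with the robot touching nothing.
It also fails if it takes over 72 s, if anything falls off the work surface, if the arm or the gripper's body presses on something with over 40 N, if the wrist force passes 120 N, or if a joint passes its speed limit or range.

ROBOT

A 6-joint arm with a two-finger parallel gripper is mounted at the origin on the work surface. World frame = base frame: x ahead of the robot, y to its left, z up, the work surface at z = 0. Lengths are in mm, angles in degrees, forces in N, time in s.
With the tool pointing down it reaches from about 350 to 850 mm from the base axis. Payload 8.1 kg.
Tool frame: the origin (TCP) lies where the fingers leave the gripper's body, on its centre line; the fingertips stand 73 mm ahead of it and the grasp point (between the pads) lies 54 mm ahead of it; z points along the fingers, y is the line along which they close (so a half turn about z gives the same grasp; the last joint's range is limited). The gripper opens to 85 mm and grips with 20 to 120 N. Pads are 22 mm wide; open, the fingers measure 114 mm over their backs; the gripper's body (76 mm by 85 mm) begins 54 mm behind the grasp point. The pads swing forward as they close: fully open they stand 13 mm farther back than shut.
Start: joints at [-82.128, 7.471, 85.268, -0, 87.261, -4.893], TCP at [132.597, -585.17, 303.892] pointing down, gripper open.
Joint ranges: [-169.43, 169.43], [-51.17, 129.36], [1.28, 143.12], [-76.62, 256.62], [0, 156.53], [-152.29, 152.29]. Speed limits (degrees/s): [136.94, 136.94, 159.86, 180, 180, 180].

INTERFACE

Orientations are given as [roll, pitch, yaw] about the fixed x, y, z axes, in that order (R = Rz(yaw) Ry(pitch) Rx(roll)).
In Python, from bench import sense, optics, r gives the robot as it stands.
- The arm moves only by the tool servo_tool, never from a script. Its argument "plan" is a list that holds one entry, the list of rows, each a list of 5 numbers: the shift along the world's x, y, z in m, then the turn about the world's z in degrees, then the finger opening in m, from 0 to 0.0854. A call has 1 to 10 rows; each row shifts and turns the commanded pose from where the row before left it; what a row does not reach is not made up. A row lasts 1/10 s, in which the tool goes at most 50 mm and 8.59 degrees, less where a joint would pass 70% of its speed; a pose out of reach is approached as far as the arm can. A call is refused whole if a number of a shift passes 0.05 or a number of a turn 8.59, either way. A call with a gripper value outside its range is refused whole. The fingers move at their own pace and stop on an object; "force" is the grip in N (left out, the last holds). Time passes only in rows, so rows that do not move let the fingers close. It gives the time, the measured TCP pose, the force, the opening and the grip force at its end, in the units of the state.
- sense(): the state, without advancing time (a new reading comes with each control period).
- optics.snapshot(name): name is "side" or "top"; returns a dict with "frame" (384x512x3 uint8, blue, green, red), "fx", "fy", "cx", "cy" (pixels), "cam_to_world" (4x4, takes a point from camera to world coordinates). Camera axes: x right, y down, z forward; pixel columns grow to the right and rows downward; lengths in mm; the calibration is good to about 2 mm. A picture is of the moment at which its call begins. There is no depth.
- r.hand_in(): hands the job in; it is judged then, once.
The state is a dict: "time": time; "joint_pos": joint angles; "qd": joint speeds; "joint_efforts": joint torques, N m; "tool_pos": TCP position; "tcp_rot": TCP orientation; "ft_force": force on the tool from outside, world axes, zero at the start; "wrist_torque": the same for the moment, N m; "finger_gap": finger opening in mm; "grip_force": force on a finger pad.
Only numpy, scipy, OpenCV 4.12 (cv2) and the standard library are available. Lean on these libraries where they do the work, as an engineer would, in place of code of your own. Each camera call takes 0.05 s, during which the arm holds its last target. There are 200 camera calls.

## Working session

There is one attempt and no reset: what is moved stays moved. The work goes in short steps, Python scripts to look and compute and a tool call to move; the robot and the scene stay as the last step left them, time stands still between calls to the robot, and variables do not carry over. Pictures are saved under pics/ and viewed, at most 10 in all, crops included, and the job is handed in when it is done.

Besides the shell and the picture viewer there is one more tool, called after "Emit:" in YAML: its name, and indented under it one key for each argument. servo_tool: Moves the arm, as the interface text tells. Its arguments: {"type":"object","properties":{"plan":{"type":"array"},"force":{"type":"number"}},"required":["plan"]}

```bash
mkdir -p pics; ls; cat > h.py <<'E'
import numpy as np,cv2
from bench import sense,optics,r
def shot(n,fn=None,crop=None,k=1):
    s=optics.snapshot(n); f=np.array(s['frame'])
    if fn:
        g=f if crop is None else f[crop[1]:crop[3],crop[0]:crop[2]]
        cv2.imwrite('pics/'+fn,cv2.resize(g,None,fx=k,fy=k,interpolation=cv2.INTER_CUBIC))
    return s
def ray(s,u,v):
    T=np.array(s['cam_to_world']);d=T[:3,:3]@[(u-s['cx'])/s['fx'],(v-s['cy'])/s['fy'],1]
    return T[:3,3],d
def atz(s,u,v,z):
    o,d=ray(s,u,v);return o+d*(z-o[2])/d[2]
def proj(s,p):
    T=np.array(s['cam_to_world']);q=T[:3,:3].T@(np.array(p,float)-T[:3,3])
    return np.array([s['fx']*q[0]/q[2]+s['cx'],s['fy']*q[1]/q[2]+s['cy']])
E
python3 - <<'E'
from h import *
for n in('top','side'):
    s=shot(n,n+'0.png',k=1.56);print(n,s['fx'],s['cx'],s['cy'],np.round(s['cam_to_world'],3).tolist())
print(sense())
E
```

```text
pics
top 385.6493431886981 257.06246627120447 187.62493756699973 [[-0.009, -0.997, 0.076, 498.847], [-1.0, 0.009, 0.002, 75.624], [-0.003, -0.076, -0.997, 1027.927], [0.0, 0.0, 0.0, 1.0]]
side 499.93447582995077 260.1922082857621 184.69944172273236 [[-0.958, -0.173, 0.227, 372.583], [-0.285, 0.567, -0.773, 830.868], [0.005, -0.805, -0.593, 651.685], [0.0, 0.0, 0.0, 1.0]]
{'time': 0.1, 'joint_pos': array([-8.21289624e+01,  7.50965552e+00,  8.53240613e+01,  2.38016877e-04,
        8.72607443e+01, -4.89347517e+00]), 'qd': array([-0.01408235, -0.11186042, -0.24343021, -0.00350802,  0.04960526,
       -0.06592561]), 'joint_efforts': array([ 1.33161866e-03, -5.70954573e+01, -5.01940441e+01, -6.60253386e-05,
        8.17815046e-03, -1.12576487e-05]), 'tool_pos': array([ 132.53389175, -584.79487055,  302.95116626]), 'tcp_rot': array([-1.79905903e+02, -8.29471874e-03,  1.27644943e+01]), 'ft_force': array([-0.46796849, -0.04924146,  0.38007586]), 'wrist_torque': array([0.03700186, 0.04524145, 0.06490305]), 'grip_force': 0.0, 'finger_gap': 85.53257571336381}
```

View pics/top0.png

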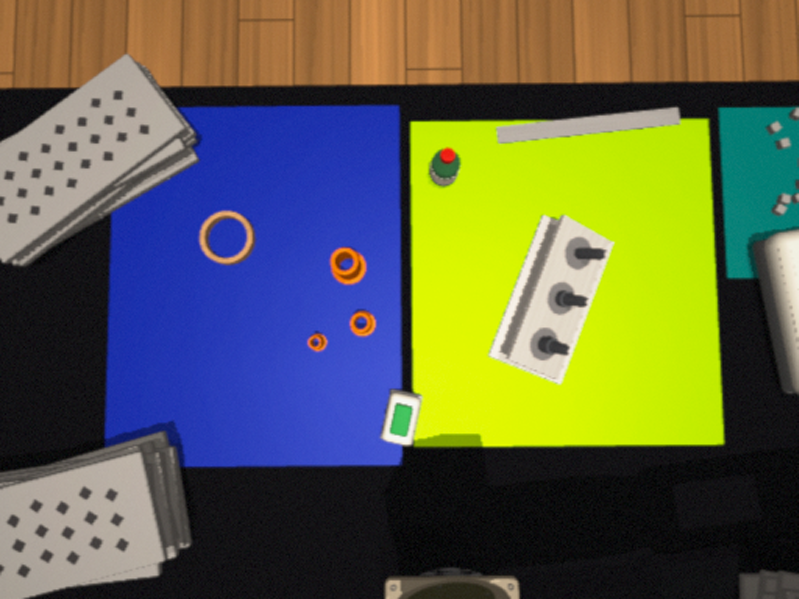

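View pics/side0.png

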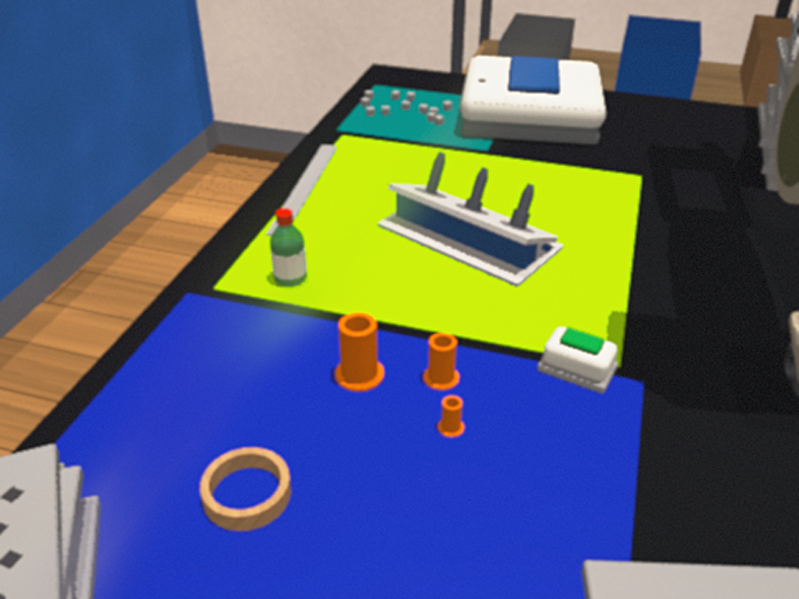

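Candidates in top0: large (348,264), medium (362,323), small (317,342). I measure flange widths and crop closely.

```bash
python3 - <<'E'
from h import *
t=shot('top');s=shot('side')
for n,q in(('top',t),('side',s)):
    f=np.array(q['frame']);h=cv2.cvtColor(f,cv2.COLOR_BGR2HSV)
    m=cv2.inRange(h,(5,180,90),(16,255,255))
    k,l,st,c=cv2.connectedComponentsWithStats(m)
    for i in range(1,k):
        if st[i,4]>40:
            x,y,w,hh,a=st[i]; print(n,st[i],end=' ')
            if n=='side': # flange ellipse bottom
                L=atz(q,x-.5,y+hh-w*.3,3);R=atz(q,x+w-.5,y+hh-w*.3,3);print('flange',np.round(np.linalg.norm(L-R),1),np.round((L+R)/2,1))
            else: print(np.round(atz(q,x+w/2-.5,y+hh/2-.5,5),1), 'w',round(w*(1028)/385.6,1))
def up(q,x0,y0,x1,y1):
    return cv2.resize(np.array(q['frame'])[y0:y1,x0:x1],(400,400*(y1-y0)//(x1-x0)),interpolation=cv2.INTER_CUBIC)
a=up(t,310,130,400,250);b=up(s,240,90,370,185)
H=max(a.shape[0],b.shape[0]);pad=lambda g:cv2.copyMakeBorder(g,0,H-g.shape[0],0,0,cv2.BORDER_CONSTANT)
cv2.imwrite('pics/rack.png',np.hstack([pad(a),pad(b)]))
a=up(t,190,150,250,230);b=up(s,200,190,310,285)
H=max(a.shape[0],b.shape[0]);
cv2.imwrite('pics/sl.png',np.hstack([pad(a),pad(b)]))
E
```

```text
top [212 159  22  23 283] [624.8 169.8   5. ] w 58.7
top [225 200  15  15 124] [525.9 144.8   5. ] w 40.0
top [198 214  11  11  61] [494.8 221.6   5. ] w 29.3
side [177 137  10   7  42] flange 24.8 [ 859.7 -133.     3. ]
side [ 216  202   29   48 1075] flange 55.0 [624.  175.6   3. ]
side [272 214  22  35 566] flange 41.7 [527.9 149.6   3. ]
side [281 254  16  25 273] flange 28.2 [497.4 225.7   3. ]
```

View pics/rack.png

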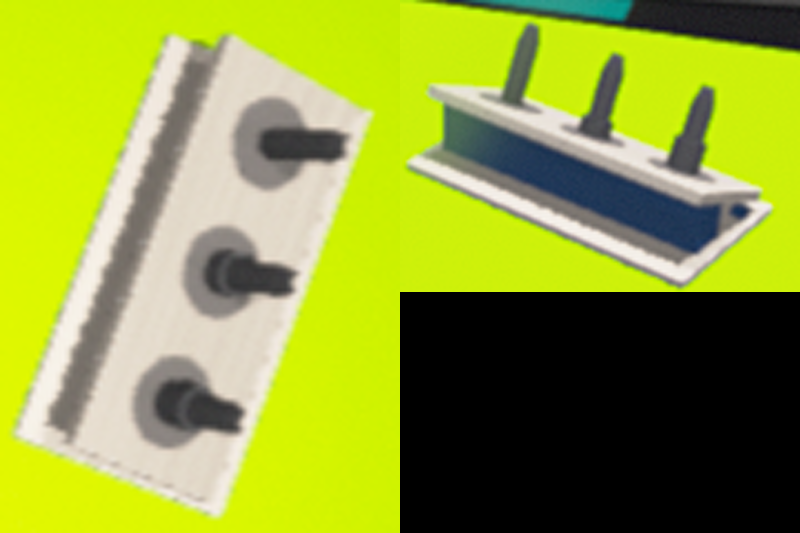

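View pics/sl.png

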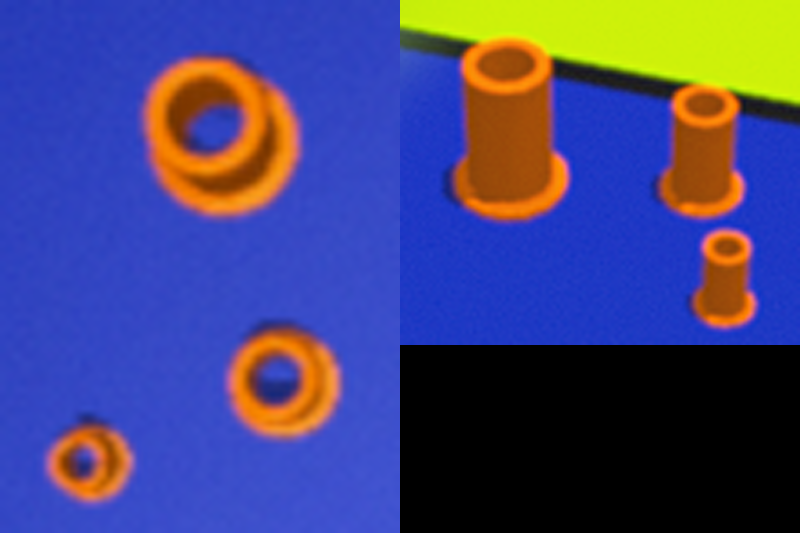

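Medium sleeve (top0 (362,323), flange ≈ 42 mm) is the one. In the side crop the left pin (far end, pin 3, tip (531,27)) looks plain; the middle (616,57) and right (707,89) pins show shoulders of rising height. Next I fit the deck and sleeve poses.

```bash
cat > fit.py <<'E'
from h import *
from scipy.optimize import least_squares
from scipy.spatial.transform import Rotation as Ro
t=shot('top');s=shot('side')
kt=400/90;ks=400/130
T=lambda p:((p[0]+.5)/kt-.5+310,(p[1]+.5)/kt-.5+130)
S=lambda p:((p[0]-400+.5)/ks-.5+240,(p[1]+.5)/ks-.5+90)
obs=[]
for y,d,tip,st,sb in((-80,(270,143),(342,146),(530,29),(517,102)),(0,(220,272),(292,280),(616,59),(594,136)),(80,(171,402),(239,417),(707,91),(684,172))):
    obs+=[(t,T(d),(0,y,0)),(t,T(tip),(0,y,66)),(s,S(st),(0,y,66)),(s,S(sb),(0,y,0))]
def R(yaw):return (Ro.from_euler('z',yaw,degrees=True)*Ro.from_euler('y',25,degrees=True)).as_matrix()
# yaw: direction of lean
def W(p,q):
    M=R(p[2])@np.diag([-1,-1,1]);return M@np.array(q,float)+[p[0],p[1],48]
if __name__=='__main__':
    f=lambda p:np.concatenate([proj(c,W(p,q))-np.array(u) for c,u,q in obs])
    o=least_squares(f,[550,-200,-90],loss='soft_l1')
    print(o.x,np.round(f(o.x).reshape(-1,2),1).tolist())
    for y in(80,0,-80):print(W(o.x,(0,y,0)),W(o.x,(0,y,66)))
    print('axis',R(o.x[2])[:,2])
    # sleeve silhouette fit
    sil=[]
    def masks(q):
        h=cv2.cvtColor(np.array(q['frame']),cv2.COLOR_BGR2HSV);return cv2.inRange(h,(5,150,60),(18,255,255))
    for x0,q,bx in((0,t,(219,194,246,220)),(0,s,(268,208,298,252))):
        m=masks(q);b=np.zeros_like(m);b[bx[1]:bx[3],bx[0]:bx[2]]=m[bx[1]:bx[3],bx[0]:bx[2]]
        ys,xs=np.nonzero(b);sil.append((q,xs.min()-.5,xs.max()+.5,ys.min()-.5,ys.max()+.5))
    a=np.linspace(0,6.283,60);C=np.c_[np.cos(a),np.sin(a)]
    P=np.vstack([np.c_[C*rr,np.full(60,z)] for rr,z in((22,0),(22,5),(16.5,60))])
    def g(p):
        e=[]
        for q,*bb in sil:
            uv=np.array([proj(q,w+[p[0],p[1],0]) for w in P]);e+=[uv[:,0].min()-bb[0],uv[:,0].max()-bb[1],uv[:,1].min()-bb[2],uv[:,1].max()-bb[3]]
        return e
    o=least_squares(g,[526,145]);print('sleeve',o.x,np.round(g(o.x),1))
E
python3 fit.py
```

```text
[ 564.73680934 -179.17316489 -112.47976704] [[-1.2, -0.5], [0.7, -0.5], [1.8, -1.9], [-1.6, 0.5], [-1.1, -0.6], [0.1, 0.2], [1.3, -1.8], [0.2, 0.1], [-1.3, -0.6], [0.2, 0.6], [1.2, -1.6], [-0.4, -0.2]]
[ 490.81564033 -148.5845923    48.        ] [ 480.15062659 -174.35795196  107.81631394]
[ 564.73680934 -179.17316489   48.        ] [ 554.0717956  -204.94652455  107.81631394]
[ 638.65797834 -209.76173747   48.        ] [ 627.99296461 -235.53509713  107.81631394]
axis [-0.16159112 -0.39050545  0.90630779]
sleeve [528.23186352 144.47044476] [-0.7  1.  -1.7 -0.1 -0.1  1.2 -0.6  1.3]
```

Emit:
servo_tool:
  plan:
    - [[0.0198,0.0365,0,2.74,0.085],[0.0198,0.0365,0,2.74,0.085],[0.0198,0.0365,0,2.74,0.085],[0.0198,0.0365,0,2.74,0.085],[0.0198,0.0365,0,2.74,0.085],[0.0198,0.0365,0,2.74,0.085],[0.0198,0.0365,0,2.74,0.085],[0.0198,0.0365,0,2.74,0.085],[0.0198,0.0365,0,2.74,0.085],[0.0198,0.0365,0,2.74,0.085]]
  force: 20

```text
time: 1.3
tool_pos: [331.0, -218.7, 304.1]
tcp_rot: [180.0, -0.0, 40.3]
ft_force: [-0.1, 0.3, -0.4]
finger_gap: 85.1
grip_force: 0.0
```

Emit:
servo_tool:
  plan:
    - [[0.0198,0.0365,-0.01,2.74,0.085],[0.0198,0.0365,-0.01,2.74,0.085],[0.0198,0.0365,-0.01,2.74,0.085],[0.0198,0.0365,-0.01,2.74,0.085],[0.0198,0.0365,-0.01,2.74,0.085],[0.0198,0.0365,-0.01,2.74,0.085],[0.0198,0.0365,-0.01,2.74,0.085],[0.0198,0.0365,-0.01,2.74,0.085],[0.0198,0.0365,-0.01,2.74,0.085],[0.0198,0.0365,-0.01,2.74,0.085]]

```text
time: 2.3
tool_pos: [529.2, 146.6, 203.5]
tcp_rot: [180.0, -0.0, 67.7]
ft_force: [0.8, -0.8, 0.6]
finger_gap: 85.1
grip_force: 0.0
```

Emit:
servo_tool:
  plan:
    - [[-0.001,-0.002,-0.03,0,0.085],[0,0,-0.03,0,0.085],[0,0,-0.025,0,0.085],[0,0,-0.015,0,0.085],[0,0,-0.005,0,0.085],[0,0,0,0,0.06],[0,0,0,0,0.055]]

```text
time: 3.0
tool_pos: [528.6, 142.9, 100.4]
tcp_rot: [179.9, -0.1, 67.6]
ft_force: [-0.3, -0.5, 1.2]
finger_gap: 58.7
grip_force: 0.0
```

```bash
python3 - <<'E'
from h import *
s=shot('side','g1.png',(230,150,350,260),5);p=sense()['tool_pos'];print(p)
print((proj(s,[528,144.5,60])-[230,150])*5,(proj(s,[p[0],p[1],60])-[230,150])*5)
E
```

```text
[528.73939603 142.9416692  100.57665553]
[270.73973761 338.1846526 ] [269.84045231 335.18353011]
```

View pics/g1.png

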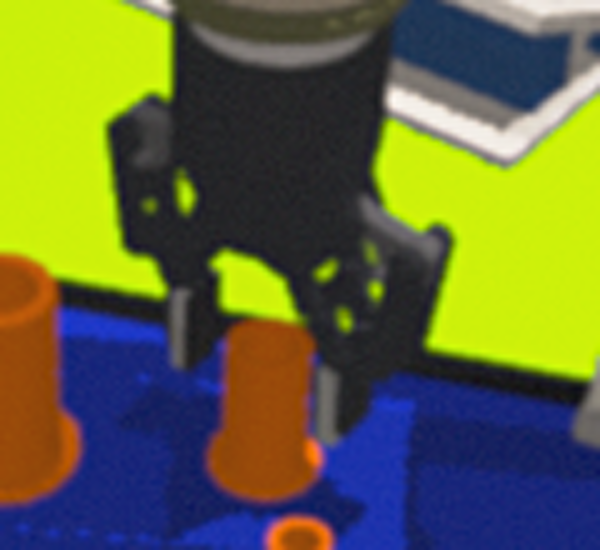

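The sleeve stands between the pads (body centre ≈ (268,400), pads at ≈ (215,340) and (325,400)), centred to within a few mm, so I close softly.

Emit:
servo_tool:
  plan:
    - [[0,0,-0.004,0,0.045],[0,0,0,0,0.04],[0,0,0,0,0.036],[0,0,0,0,0.034],[0,0,0,0,0.033],[0,0,0,0,0.031],[0,0,0,0,0.03],[0,0,0,0,0.03]]
  force: 20

```text
time: 3.85
tool_pos: [527.7, 142.9, 95.1]
tcp_rot: [180.0, -0.0, 67.6]
ft_force: [-1.8, -0.4, 4.2]
finger_gap: 32.5
grip_force: 20.0
```

Emit:
servo_tool:
  plan:
    - [[0,0,0.015,0,0.03],[0,0,0.03,0,0.03],[0,0,0.03,0,0.03],[0.003,-0.01,0.03,0,0.03],[0.005,-0.02,0.03,0,0.03],[0.0085,-0.032,0.015,0,0.03],[0.0085,-0.032,0,0,0.03],[0.0085,-0.032,0,0,0.03],[0.0085,-0.032,0,0,0.03],[0.0085,-0.032,0,0,0.03]]

```text
time: 4.85
tool_pos: [578.3, -48.5, 245.9]
tcp_rot: [180.0, -0.0, 67.6]
ft_force: [0.5, -0.1, -0.8]
finger_gap: 32.6
grip_force: 20.1
```

Emit:
servo_tool:
  plan:
    - [[0.0085,-0.032,0,0,0.03],[0.0085,-0.032,0,0,0.03],[0.0085,-0.032,0,0,0.03],[0.0085,-0.032,0,0,0.03],[0.008,-0.03,0,0,0.03],[0.006,-0.02,0,0,0.03],[0.0015,-0.0105,0,0,0.03],[0,0,-0.01,0,0.03],[0,0,-0.01,0,0.03],[0,0,0,0,0.03]]

```text
time: 5.85
tool_pos: [626.3, -233.8, 221.9]
tcp_rot: [-179.7, -0.0, 67.6]
ft_force: [0.5, 0.5, -2.0]
finger_gap: 32.9
grip_force: 20.2
```

```bash
python3 - <<'E'
from h import *
a=shot('side');b=shot('top');p=sense()['tool_pos'];print(p)
tip=[628,-235.5,107.8]
def up(q,c,k=5):
    x0,y0,x1,y1=c;return cv2.resize(np.array(q['frame'])[y0:y1,x0:x1],None,fx=k,fy=k,interpolation=cv2.INTER_CUBIC)
A=up(a,(240,60,320,180));B=up(b,(340,100,420,220));cv2.imwrite('pics/g2.png',np.hstack([A,B]))
for w in(tip,[p[0],p[1],p[2]-95],[p[0],p[1],p[2]-35],[638.6,-209.8,48]):
    print((proj(a,w)-[240,60])*5,(proj(b,w)-[340,100])*5+[400,0])
E
```

```text
[ 627.14668853 -234.2722606   223.91221289]
[218.48253688 185.76337422] [635.97973659 309.97712349]
[221.02256767 146.82115272] [648.42292895 305.40802902]
[225.33409035  27.58371781] [694.94094725 285.62498597]
[180.41380917 316.75203556] [546.06360486 306.49560616]
```

View pics/g2.png

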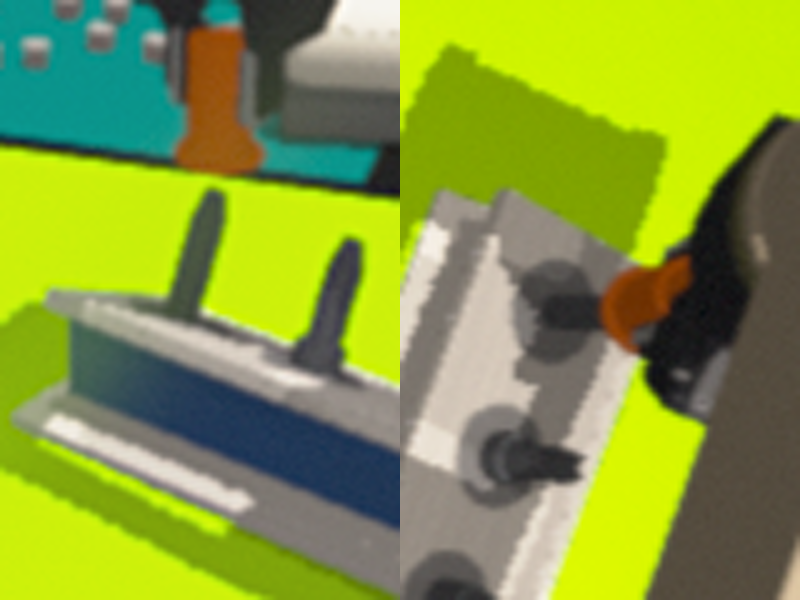

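The flange centre sits at side (220,147) and the pin 3 tip at (215,193), with the top view's flange left edge at (600,310). So the bore is over the tip to within 2 mm. Pin 3 shows no shoulder at (185,300), but pin 2 does at (318,350). I descend with care.

Emit:
servo_tool:
  plan:
    - [[0.001,0,-0.008,0,0.03],[0,0,-0.008,0,0.03],[0,0,-0.005,0,0.03],[0,0,-0.003,0,0.03],[0,0,-0.002,0,0.03],[0,0,0,0,0.03]]

```text
time: 6.55
tool_pos: [628.5, -235.7, 198.5]
tcp_rot: [-180.0, -0.0, 67.6]
ft_force: [-0.1, -0.1, -0.2]
finger_gap: 32.6
grip_force: 20.2
```

Emit:
servo_tool:
  plan:
    - [[0.0005,0.001,-0.002,0,0.03],[0.0005,0.001,-0.002,0,0.03],[0,0,-0.001,0,0.03],[0,0,0,0,0.03]]

```text
time: 6.95
tool_pos: [629.5, -233.6, 193.7]
tcp_rot: [-180.0, 0.0, 67.6]
ft_force: [0.1, -0.2, -1.0]
finger_gap: 32.7
grip_force: 20.2
```

Emit:
servo_tool:
  plan:
    - [[-0.0006,-0.001,-0.0015,0,0.03],[-0.0006,-0.001,-0.0015,0,0.03],[-0.0006,-0.001,-0.0015,0,0.03],[-0.0006,-0.001,-0.0015,0,0.03],[0,0,0,0,0.03]]

```text
time: 7.45
tool_pos: [627.9, -237.5, 188.7]
tcp_rot: [179.9, -0.0, 67.6]
ft_force: [3.6, 4.7, 3.6]
finger_gap: 32.6
grip_force: 19.5
```

Emit:
servo_tool:
  plan:
    - [[-0.0006,-0.0015,-0.002,0,0.03],[-0.0006,-0.0015,-0.002,0,0.03],[-0.0006,-0.0015,-0.002,0,0.03],[0,0,0,0,0.03]]

```text
time: 7.85
tool_pos: [625.6, -242.4, 181.9]
tcp_rot: [180.0, -0.0, 67.6]
ft_force: [4.9, 2.9, 2.6]
finger_gap: 31.8
grip_force: 19.5
```

Emit:
servo_tool:
  plan:
    - [[0.0004,0.0009,-0.0023,0,0.03],[0.0004,0.0009,-0.0023,0,0.03],[0.0004,0.0009,-0.0023,0,0.03],[0.0004,0.0009,-0.0023,0,0.03],[0,0,0,0,0.03]]

```text
time: 8.35
tool_pos: [627.2, -238.1, 172.2]
tcp_rot: [180.0, -0.0, 67.6]
ft_force: [5.2, 3.6, 2.3]
finger_gap: 31.9
grip_force: 19.7
```

```bash
python3 - <<'E'
from h import *
a=shot('side','g3.png',(230,60,330,170),5);p=sense();print(p['tool_pos'],p['ft_force'],p['finger_gap'])
E
```

```text
[ 627.19557602 -238.1154673   172.19568978] [5.0212758  2.70079563 2.76244837] 31.915645176083565
```

View pics/g3.png

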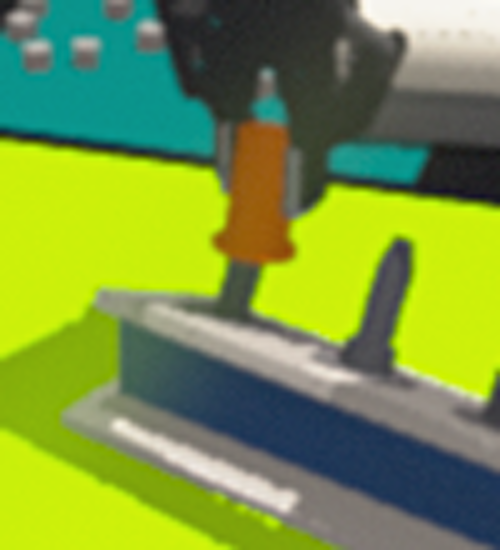

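The sleeve (flange centre (255,245)) is threaded on pin 3 and tilting with it. I carry on along the axis.

Emit:
servo_tool:
  plan:
    - [[0.001,0.001,-0.002,0,0.03],[0.0004,0.001,-0.0023,0,0.03],[0.0004,0.001,-0.0023,0,0.03],[0.0004,0.001,-0.0023,0,0.03],[0.0004,0.001,-0.0023,0,0.03],[0,0,0,0,0.03]]

```text
time: 9.0
tool_pos: [629.4, -235.8, 162.6]
tcp_rot: [179.9, 0.2, 67.5]
ft_force: [-1.4, -5.4, 9.3]
finger_gap: 31.2
grip_force: 19.2
```

Emit:
servo_tool:
  plan:
    - [[0.0004,0.001,-0.0023,0,0.03],[0.0004,0.001,-0.0023,0,0.03],[0.0004,0.001,-0.0023,0,0.03],[0.0004,0.001,-0.0023,0,0.03],[0,0,0,0,0.03]]

```text
time: 9.5
tool_pos: [630.5, -233.4, 154.0]
tcp_rot: [179.9, 0.3, 67.5]
ft_force: [-5.4, -11.7, 11.8]
finger_gap: 31.4
grip_force: 19.6
```

Emit:
servo_tool:
  plan:
    - [[-0.0008,-0.002,0,0,0.03],[0,0,0,0,0.03]]

```text
time: 9.7
tool_pos: [630.2, -233.6, 153.0]
tcp_rot: [179.9, 0.1, 67.5]
ft_force: [-0.4, -4.7, 6.6]
finger_gap: 30.9
grip_force: 19.6
```

Emit:
servo_tool:
  plan:
    - [[0.0004,0.0009,-0.0023,0,0.03],[0.0004,0.0009,-0.0023,0,0.03],[0,0,0,0,0.03]]

```text
time: 10.0
tool_pos: [630.8, -232.1, 148.2]
tcp_rot: [179.9, 0.2, 67.5]
ft_force: [0.1, -6.4, 7.1]
finger_gap: 31.3
grip_force: 19.6
```

Emit:
servo_tool:
  plan:
    - [[0.0004,0.0007,-0.0023,0,0.03],[0.0004,0.0007,-0.0023,0,0.03],[0,0,0,0,0.03]]

```text
time: 10.3
tool_pos: [631.5, -230.5, 143.2]
tcp_rot: [180.0, 0.2, 67.5]
ft_force: [0.1, -5.8, 4.9]
finger_gap: 31.7
grip_force: 19.6
```

Emit:
servo_tool:
  plan:
    - [[0.0004,0.0007,-0.0015,0,0.03],[0.0004,0.0007,-0.0015,0,0.03],[0,0,0,0,0.03]]

```text
time: 10.6
tool_pos: [632.0, -229.5, 140.2]
tcp_rot: [180.0, 0.2, 67.5]
ft_force: [-0.9, -6.9, 4.8]
finger_gap: 31.6
grip_force: 19.6
```

Passed 24 mm and 14 mm shoulder heights; check before pressing home.

Emit:
servo_tool:
  plan:
    - [[0.0003,0.0006,-0.0015,0,0.03],[0.0003,0.0006,-0.0015,0,0.03],[0,0,0,0,0.03]]

```text
time: 10.9
tool_pos: [632.4, -228.9, 138.1]
tcp_rot: [180.0, 0.3, 67.5]
ft_force: [-5.2, -9.3, 10.9]
finger_gap: 31.5
grip_force: 20.3
```

```bash
python3 - <<'E'
from h import *
a=shot('side','g4.png',(230,60,330,170),5);p=sense();print(p['tool_pos'],p['ft_force'],p['finger_gap'])
E
```

```text
[ 632.42081573 -228.87039112  138.07417313] [-4.84722409 -8.25363593 11.99012047] 31.34161090207764
```

View pics/g4.png

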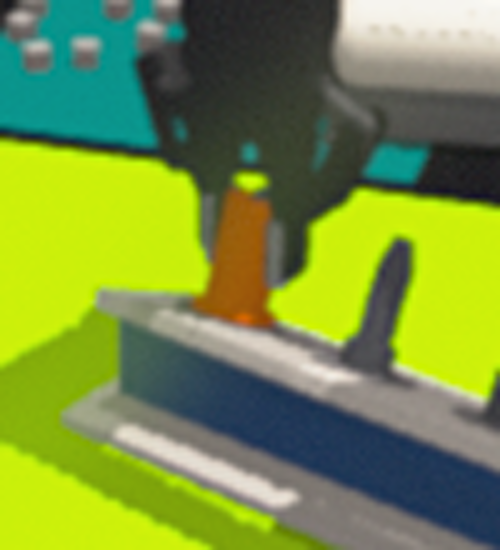

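The flange is at the deck (centre ≈ (237,312)), with contact force just rising. I press lightly once more to confirm the hard stop.

Emit:
servo_tool:
  plan:
    - [[0,0,-0.0015,0,0.03],[0,0,0,0,0.03]]

```text
time: 11.15
tool_pos: [632.5, -229.1, 137.2]
tcp_rot: [180.0, 0.3, 67.5]
ft_force: [-8.4, -9.5, 14.4]
finger_gap: 31.5
grip_force: 20.7
```

Emit:
servo_tool:
  plan:
    - [[0.0002,0.0005,-0.0015,0,0.03],[0,0,0,0,0.03]]

```text
time: 11.35
tool_pos: [632.5, -229.0, 136.0]
tcp_rot: [179.9, 0.3, 67.5]
ft_force: [-9.0, -10.1, 16.0]
finger_gap: 31.3
grip_force: 20.9
```

Emit:
servo_tool:
  plan:
    - [[0,0,0,0,0.036],[0,0,0,0,0.045],[0,0,0,0,0.055],[0,0,0,0,0.06],[0,0,0,0,0.06],[0,0,0,0,0.06]]

```text
time: 11.95
tool_pos: [633.5, -225.0, 133.8]
tcp_rot: [-180.0, 0.0, 67.6]
ft_force: [-0.2, 0.4, 0.0]
finger_gap: 59.9
grip_force: 0.0
```

Emit:
servo_tool:
  plan:
    - [[0,0,0.01,0,0.06],[0,0,0.02,0,0.06],[0,0,0.03,0,0.06],[0,0,0.04,0,0.06],[0,0,0.04,0,0.06],[-0.02,0,0.03,0,0.06],[-0.03,0,0.01,0,0.06],[-0.04,0,0,0,0.06],[-0.04,0,0,0,0.06],[0,0,0,0,0.06]]

```text
time: 12.95
tool_pos: [499.5, -224.8, 313.9]
tcp_rot: [-179.9, 0.0, 67.5]
ft_force: [1.1, 0.1, -0.5]
finger_gap: 59.8
grip_force: 0.0
```

```bash
python3 - <<'E'
from h import *
a=shot('side');b=shot('top');p=sense();print(p['tool_pos'],p['ft_force'])
def up(q,c,k=5):
    x0,y0,x1,y1=c;return cv2.resize(np.array(q['frame'])[y0:y1,x0:x1],None,fx=k,fy=k,interpolation=cv2.INTER_CUBIC)
A=up(a,(230,75,310,175));B=up(b,(310,115,390,215))
from fit import W
P=(564.7,-178.2,-112.5)
for z in(0,5,60,66):
    print(z,np.round((proj(a,W(P,(0,-80,z)))-[230,75])*5),np.round((proj(b,W(P,(0,-80,z)))-[310,115])*5+[400,0]))
cv2.imwrite('pics/g5.png',np.hstack([A,B]))
E
```

```text
[ 503.13654287 -225.34708545  315.25799029] [ 0.14028614 -0.47521305  0.49494633]
0 [230. 243.] [694. 231.]
5 [233. 233.] [701. 232.]
60 [265. 124.] [775. 235.]
66 [268. 112.] [784. 235.]
```

View pics/g5.png

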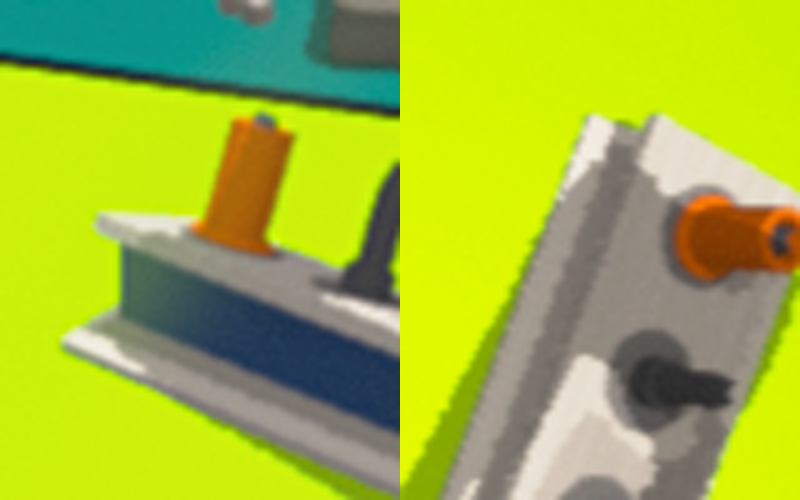

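The sleeve is flat on the deck: flange at side (235,243), with the pin tip protruding a few mm at (264,120), as it should at full home. The gripper is clear. Handing in.

```bash
python3 -c "
from h import *
print(r.hand_in())"
```

```text
the job is handed in; nothing more can be done
None
```

The orange sleeve is on pin 3, the plain one, with its flange flat on the deck and the gripper let go and clear. I picked pin 3 from the pictures, where pins 1 and 2 show shoulders, and confirmed it by feel as the sleeve went fully home, so I did not try the other two. Grip was about 20 N and measured push stayed near 21 N; the job is handed in, but no verdict came back.

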